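# Burnish the groove round a corner patch

### The arm

A 6-joint arm with a two-finger parallel gripper is mounted at the origin on the work surface. World frame = base frame: x ahead of the robot, y to its left, z up, the work surface at z = 0. Lengths are in m, angles in degrees, forces in N, time in s.
With the tool pointing down it reaches from about 0.25 to 0.725 m from the base axis. Payload 9.7 kg.
Tool frame: the origin (TCP) lies at the very end of the fingers, on their centre line; the grasp point (between the pads) lies 19 mm behind it (bot.hold_point_z is the distance from the TCP to the grasp point, in m); z points along the fingers, y is the line along which they close (so a half turn about z gives the same grasp; the last joint's range is limited). The gripper opens to 85 mm and grips with 20 to 120 N. Pads are 22 mm wide; open, the fingers measure 114 mm over their backs; the gripper's body (76 mm by 85 mm) begins 54 mm behind the grasp point. The pads swing forward as they close: fully open they stand 13 mm farther back than shut.
Start: joints at [0, 4.979, 10.078, 95.1, 0, 90], TCP at [0.55, -0, 0.231] pointing down, gripper open.
Joint ranges: [-179.16, 179.16], [-48.56, 103.87], [-65.8, 70.77], [-126.05, 130.52], [-82.76, 87.17], [-180, 180]. Speed limits (degrees/s): [127.2, 127.2, 147.25, 180, 180, 180].

### API

Orientations are given as [roll, pitch, yaw] about the fixed x, y, z axes, in that order (R = Rz(yaw) Ry(pitch) Rx(roll)).
In Python, from workcell import bot gives the robot as it stands.
- The arm moves only by the tool play_rows, never from a script. Its argument "targets" is a list of rows, each an object with "grip": the closure in counts, from 0 (fully open) to 255 (shut); "linear": the shift along the world's x, y, z in cm, a list of three; "delta_rot": the turn, a rotation vector about the world's x, y, z in rad, a list of three. A call has 1 to 10 rows; each row is the pose to reach, as a shift and turn from the pose commanded when the call began; what a row does not reach only later rows make up. A row lasts 1/10 s, in which the tool goes at most 50 mm and 8.59 degrees, less where a joint would pass 70% of its speed; a pose out of reach is approached as far as the arm can. A call with a gripper value outside its range is refused whole. The fingers move at their own pace and stop on an object; "force" is the grip in N (left out, the last holds). Time passes only in rows, so rows that repeat a pose let the fingers close. It gives the time, the measured TCP pose, the force, the opening and the grip force at its end, in the units of the state.
- bot.get_obs(): the state, without advancing time (a new reading comes with each control period).
- bot.camera(name): name is "scene" or "side" or "wrist"; returns a dict with "color" (480x640x3 uint8, red, green, blue), "range_z" (480x640 float32, m along the optical axis (not along the pixel's ray), 0 where there is no reading), "fov_y" (degrees; the focal length in pixels is half the picture's height over the tangent of half this angle, whatever the lens; pixels are square), "cx", "cy" (the principal point, pixels), "world_to_cam" (4x4, takes a point from world to camera coordinates). Camera axes: x right, y up, looking along -z (the intrinsics and any distortion apply to the point x, -y, -z); pixel columns grow to the right and rows downward; lengths in m; the calibration is good to about 2 mm. A picture is of the moment at which its call begins.
- bot.job_done(): hands the job in; it is judged then, once.
Trained networks look in a picture, given as the dict that the camera call returned (one of the last four; its "shot" number tells which), for a name from the list of things; names that differ only in an ending like _2 or _b are one class to them, and where a whole thing is asked for, a point or a joint stands for the part that bears it (a point fixed in the world has none). Each returns a list of dicts, best first, with "conf" (0 to 1); they miss things now and then, are a little off and sometimes report something else, mostly with a low value. They report only what shows in the picture. A call takes as long as a camera call.
- bot.search_frame(picture, target): "box" ([left, top, right, bottom] in pixels, round what is visible of it).
- bot.trace(picture, target): "pixels" (480x640 bool, what is visible of it) and "box" ([left, top, right, bottom] in pixels, round what is visible of it).
- bot.pinpoint(picture, target): "pixel" ([column, row] in pixels: a listed point, or the origin of a listed thing).
The state is a dict: "time": time; "q": joint angles; "qd": joint speeds; "joint_efforts": joint torques, N m; "ee_pos": TCP position; "tcp_rot": TCP orientation; "wrist_force": force on the tool from outside, world axes, zero at the start; "torque": the same for the moment, N m; "opening": finger opening in m; "grasp_force": force on a finger pad.
Only numpy, scipy, OpenCV 4.12 (cv2) and the standard library are available. Lean on these libraries where they do the work, as an engineer would, in place of code of your own. Each camera call takes 0.05 s, during which the arm holds its last target. There are 200 camera calls.

### The job

Take the burnisher (the square-handled tool) out of the rack and rub down the groove around the board's corner patch: with its tip down on the bottom of the groove, guide it in one slow, light pass, no faster than about 4 cm a second, from the outer end of the long leg, round the corner, to the outer end of the short leg. Then hang the burnisher back upright in the rack's slot by its collar and let go. Leave the other tools and things where they are.

Things in the scene. Friction and masses are not known exactly. Their poses are not given: they have to be found in the camera images.
- burnisher_tip (a point): lowest point of the burnisher's ball end, on the tool's axis, 115 mm below the handle's centre; axes as the handle's
- flat_chisel: short palm chisel hanging in the rack slot: round pear-shaped handle 56 mm tall, 34 mm across, over a steel collar 40 mm across, 22 mm wide flat blade below; origin under the collar; its top stands 62 mm above the rack's top
- narrow_chisel: like the flat chisel, with a 12 mm wide blade; origin under the collar
- mallet: turned wooden mallet standing on its head, 92 mm across, 232 mm tall; origin at the centre of its underside
- bench_chisel: chisel lying on the bench, 260 mm long with a red handle, 22 mm high; origin at the underside near its middle
- paring_chisel: chisel lying on the bench, 260 mm long with a black handle, 22 mm high; origin at the underside near its middle
- offcut: wooden block 110 x 60 x 35 mm; origin at the centre of its underside
- long_offcut: wooden block 160 x 45 x 40 mm; origin at the centre of its underside
- block_plane: small metal hand plane 150 x 45 x 65 mm; origin at the centre of its underside
- mug: white mug 80 mm across, 95 mm tall; origin at the centre of its underside
- burnisher_grip (a point): centre of the burnisher's handle: square, wooden, 26 x 26 mm, 64 mm tall (the only square handle in the rack, and the tallest). 32 mm below the tool's top, 40 mm above its collar's underside, 115 mm above its tip; z runs up along the tool, x and y are square to the handle's flat sides and lie about across and along the slot.
- burnisher: the whole burnisher, 147 mm long, about 150 g, hanging upright in the rack's slot: handle, below it a steel collar 40 mm across and 8 mm thick, below that a polished, slippery steel rod 9 mm across and 75 mm long with a ball end. Origin on the axis at the collar's underside.
- rack_slot (a point): middle of the slot of the fixed wooden tool rack, level with its top, 100 mm above the bench; y along the slot, x across, z up. Two rails with an open slot between, 22 mm wide, 214 mm long, clear below; the rack is 250 x 82 mm. The burnisher and two palm chisels hang in it by their collars about 75 mm apart, in any order; a tool may hang anywhere along it.
- board: fixed board 220 x 180 mm, 28 mm thick, a 123 x 83 mm patch let into one corner; between them an L-shaped open groove 14 mm wide, 6 mm deep, its flat bottom 22 mm above the bench. Wooden stops 45 mm high stand at the two sides where no groove ends. Origin: centre of the underside; axes as the seam corner's, which is at x 20, y 0, z 22 mm.
- seam_start (a point): outer end of the groove's long leg, where it runs out at the board's edge: on the centre line, at its bottom. Axes as the seam corner's.
- seam_corner (a point): right-angled corner of the groove: on the centre line, at its bottom. x runs along the long leg, away from its outer end (the long leg lies at x = -130 to 0 mm, y = 0), y along the short leg towards its outer end (x = 0, y = 0 to 90 mm), z up.
- seam_end (a point): outer end of the groove's short leg, where it runs out at the board's edge: on the centre line, at its bottom. Axes as the seam corner's.

How it is judged:
By the outcome, as a careful person would: the job done as asked, in the order asked, and still so for the second after the job is handed in, with the robot touching nothing.
It also fails if it takes over 67 s, if anything falls off the work surface, if the arm or the gripper's body presses on something with over 40 N, if the wrist force passes 120 N, or if a joint passes its speed limit or range.

## Working session

There is one attempt and no reset: what is moved stays moved. The work goes in short steps, Python scripts to look and compute and a tool call to move; the robot and the scene stay as the last step left them, time stands still between calls to the robot, and variables do not carry over. Pictures are saved under pics/ and viewed, at most 10 in all, crops included, and the job is handed in when it is done.

Besides the shell and the picture viewer there is one more tool, called after "Request:" as name([rows], argument=value, ...), one row to a line, values as JSON. play_rows: Moves the arm, as the interface text tells. Its arguments: {"type":"object","properties":{"targets":{"type":"array","items":{"type":"object","properties":{"grip":{"type":"number"},"linear":{"type":"array","items":{"type":"number"}},"delta_rot":{"type":"array","items":{"type":"number"}}}}},"force":{"type":"number"}},"required":["targets"]}

```bash
mkdir -p pics; cat > h.py <<'E'
import numpy as np, cv2
from workcell import bot
def K(p):
    f=240/np.tan(np.radians(p["fov_y"])/2); return f
def w(p,px,z=None,depth=None):
    f=K(p); c,r=px
    d=np.array([(c-p["cx"])/f,-(r-p["cy"])/f,-1.0])
    M=np.linalg.inv(p["world_to_cam"])
    if z is not None:
        o=M[:3,3]; v=M[:3,:3]@d; return o+v*(z-o[2])/v[2]
    if depth is None: depth=p["range_z"][int(round(r)),int(round(c))]
    return (M@np.append(d*depth,1))[:3]
def proj(p,X):
    f=K(p); c=p["world_to_cam"]@np.append(X,1); return np.array([p["cx"]-f*c[0]/c[2],p["cy"]+f*c[1]/c[2]])
def save(p,n,box=None,s=1):
    im=p["color"][:,:,::-1]
    if box: im=im[box[1]:box[3],box[0]:box[2]]
    cv2.imwrite("pics/"+n,cv2.resize(im,None,fx=s,fy=s))
E
python3 - <<'E'
from h import *
for n in ["scene","side"]:
    p=bot.camera(n); save(p,n+"0.png"); print(n,[k for k in p],p["fov_y"],p["cx"],p["cy"],np.linalg.inv(p["world_to_cam"])[:3,3].round(3))
    for t,z in [("burnisher_grip",.132),("rack_slot",.1),("seam_start",.022),("seam_corner",.022),("seam_end",.022),("burnisher",.1),("flat_chisel",.1),("narrow_chisel",.1),("mallet",0),("mug",0),("board",0),("block_plane",0),("bench_chisel",0),("paring_chisel",0),("offcut",0),("long_offcut",0)]:
        for r in bot.pinpoint(p,t)[:2]:
            print(t,round(r["conf"],2),np.round(r["pixel"],1),w(p,r["pixel"],z).round(4))
print(bot.get_obs()["time"],bot.hold_point_z)
E
```

```text
scene ['color', 'range_z', 'fov_y', 'cx', 'cy', 'world_to_cam', 'shot'] 49.75485138311803 320.3236317900515 243.36563735783366 [0.982 0.866 0.862]
burnisher_grip 0.6 [363.9 306.4] [0.5581 0.227  0.132 ]
rack_slot 0.55 [389.8 335.6] [0.5346 0.2932 0.1   ]
seam_start 0.75 [327.7 243. ] [ 0.4596 -0.1247  0.022 ]
seam_corner 0.96 [280.8 242.5] [ 0.5735 -0.1804  0.022 ]
seam_end 0.85 [280.9 264.6] [ 0.6096 -0.0933  0.022 ]
seam_end 0.42 [361.9 318.2] [0.5176 0.1621 0.022 ]
burnisher 0.93 [359.7 318.4] [0.5651 0.226  0.1   ]
flat_chisel 0.66 [292.1 248.6] [ 0.5962 -0.049   0.1   ]
flat_chisel 0.62 [419.6 358. ] [0.5141 0.3663 0.1   ]
narrow_chisel 0.63 [390.3 334.4] [0.532  0.2909 0.1   ]
mallet 0.88 [275.6 371.3] [0.7452 0.2009 0.    ]
mallet 0.44 [282.7 263.4] [ 0.5937 -0.121   0.    ]
mug 0.56 [506.1 387. ] [0.3371 0.4399 0.    ]
board 0.57 [289.9 246.9] [ 0.548  -0.1787  0.    ]
block_plane 0.73 [277.9 239.9] [ 0.5655 -0.2225 -0.    ]
block_plane 0.57 [213.1 287.1] [ 0.7859 -0.1085  0.    ]
bench_chisel 0.67 [393.8 288.8] [0.3825 0.0888 0.    ]
paring_chisel 0.83 [270.7 197.6] [ 0.5009
[... 817 characters left out ...]
sel 0.19 [216.4 297.8] [0.6864 0.2608 0.1   ]
narrow_chisel 0.54 [265.1 330. ] [0.5346 0.2912 0.1   ]
narrow_chisel 0.51 [213.6 296.9] [0.6941 0.2614 0.1   ]
mallet 0.69 [215.9 294.3] [0.7458 0.1986 0.    ]
mug 0.93 [316.7 440.2] [0.3351 0.4386 0.    ]
mug 0.71 [267.7 332.3] [0.5624 0.2443 0.    ]
block_plane 0.55 [261.6 209.7] [ 0.7895 -0.1339  0.    ]
bench_chisel 0.89 [356.9 308.8] [0.3828 0.0843 0.    ]
bench_chisel 0.48 [367.1 235.8] [ 0.4515 -0.1678  0.    ]
paring_chisel 0.67 [384.6 172.8] [ 0.5003 -0.4552  0.    ]
paring_chisel 0.43 [269.4 304.9] [0.5982 0.169  0.    ]
offcut 0.81 [251.9 268. ] [0.7022 0.0798 0.    ]
long_offcut 0.89 [431.3 211.2] [ 0.3076 -0.3456  0.    ]
1.7 0.0187
```

View images.

View pics/scene0.png

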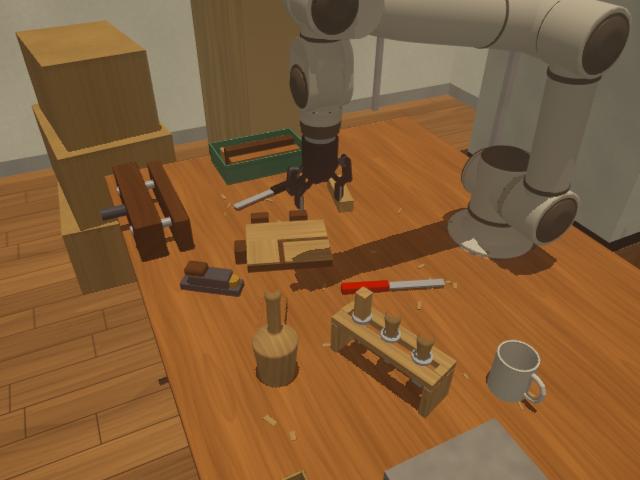

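View pics/side0.png

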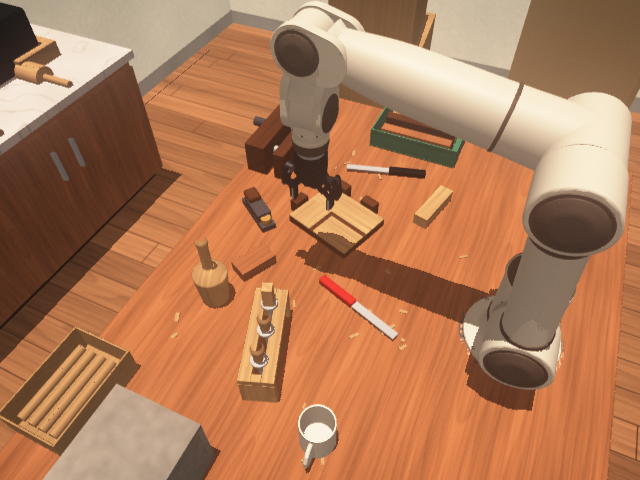

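```bash
python3 - <<'E'
from h import *
o=bot.get_obs(); print(o["time"],o["ee_pos"],o["tcp_rot"],o["wrist_force"],o["opening"])
p=bot.camera("wrist"); save(p,"wrist0.png"); M=np.linalg.inv(p["world_to_cam"]); print(M.round(3),p["fov_y"])
for t,z in [("seam_start",.022),("seam_corner",.022),("seam_end",.022),("burnisher_grip",.14)]:
    for r in bot.pinpoint(p,t)[:2]: print(t,round(r["conf"],2),np.round(r["pixel"],1),w(p,r["pixel"],z).round(4))
E
```

```text
1.7 [ 5.49960757e-01 -9.06866842e-07  2.31273665e-01] [-1.79995552e+02 -1.26261349e-03  9.00009527e+01] [ 0.18971203  0.08939041 -0.53305385] 0.08571326868917442
[[ 1.     0.     0.     0.551]
 [-0.     0.95   0.312  0.081]
 [-0.    -0.312  0.95   0.374]
 [ 0.     0.     0.     1.   ]] 64.18865055349038
seam_start 0.61 [227.5 333.2] [ 0.4532 -0.1399  0.022 ]
seam_corner 0.23 [539.4 294.2] [ 0.7737 -0.0946  0.022 ]
seam_end 0.79 [375.3 299.8] [ 0.6072 -0.1009  0.022 ]
burnisher_grip 0.35 [479.6 120.7] [0.6441 0.0763 0.14  ]
```

View pics/wrist0.png

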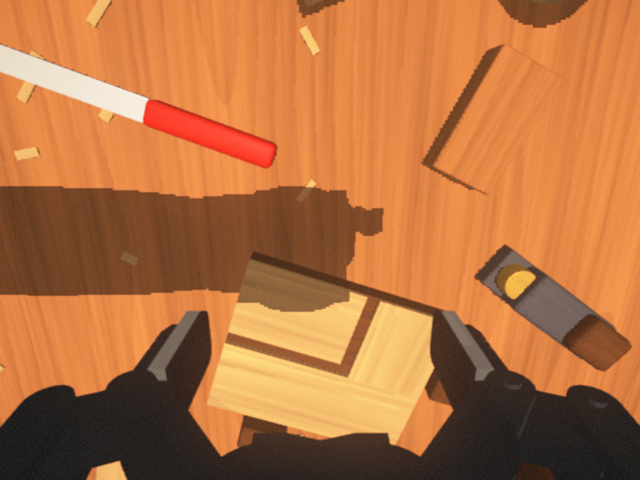

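```bash
cat >> h.py <<'E'
def cloud(p):
    f=K(p); v,u=np.mgrid[0:480,0:640]; d=p["range_z"].astype(float)
    c=np.stack([(u-p["cx"])/f*d,-(v-p["cy"])/f*d,-d,np.ones_like(d)],-1)
    X=(c@np.linalg.inv(p["world_to_cam"]).T)[...,:3]; X[d==0]=np.nan; return X
E
python3 - <<'E'
from h import *
from scipy.optimize import least_squares
p=bot.camera("wrist"); X=cloud(p)
np.save("w0.npy",X)
for px in [(300,355),(290,358),(330,400),(300,300),(150,380),(370,310),(360,335),(345,368)]: print(px,X[px[1],px[0]].round(4))
# groove mask by colour: darker than neighbours, and by depth
a=np.radians(-24); R=np.array([[np.cos(a),-np.sin(a)],[np.sin(a),np.cos(a)]])
L=(X[...,:2]-[0.5755,-0.1825])@R
m=(L[...,0]>-.135)&(L[...,0]<.08)&(abs(L[...,1]-.0)<.09)&(X[...,2]<.04)&(X[...,2]>.012)
z=X[...,2][m]; print(np.histogram(z,bins=np.arange(.012,.04,.002)))
g=p["color"].max(-1)
for v in range(320,385,3): print(v,g[v,290],g[v,250],X[v,290,2].round(4),X[v,250,2].round(4))
for u in range(330,410,3): print(u,g[330,u],X[330,u,2].round(4))
# scene: burnisher
p=bot.camera("scene"); X=cloud(p)
m=(X[...,2]>.165)&(X[...,2]<.18)&(np.hypot(X[...,0]-.56,X[...,1]-.228)<.04)
print(m.sum(),np.median(X[m],0)if m.any() else 0, X[m].min(0),X[m].max(0))
m=(X[...,2]>.145)&(X[...,2]<.168)&(X[...,0]>.45)&(X[...,0]<.6)&(X[...,1]>.2)&(X[...,1]<.42); q=X[m]
for c in [(.558,.228),(.534,.291),(.512,.363)]:
    s=q[np.hypot(q[:,0]-c[0],q[:,1]-c[1])<.03]; print(c,len(s),(s.min(0)+s.max(0))/2 if len(s) else 0)
E
```

```text
(300, 355) [ 0.5292 -0.1667  0.0221]
(290, 358) [ 0.5185 -0.1693  0.0238]
(330, 400) [ 0.5617 -0.2201  0.0287]
(300, 300) [ 0.5306 -0.0982  0.0276]
(150, 380) [0.5056 0.0128 0.2884]
(370, 310) [ 0.6022 -0.1124  0.0223]
(360, 335) [ 0.5929 -0.1421  0.0221]
(345, 368) [ 0.5779 -0.1832  0.0222]
(array([   88,    95,    96,    97,   927,  1282,   345, 11013, 13494,
          59,     0,     0,     0]), array([0.012, 0.014, 0.016, 0.018, 0.02 , 0.022, 0.024, 0.026, 0.028,
       0.03 , 0.032, 0.034, 0.036, 0.038]))
320 245 242 0.0276 0.0266
323 246 245 0.0287 0.0276
326 248 246 0.0275 0.0287
329 247 246 0.028 0.0286
332 241 250 0.0276 0.0287
335 244 250 0.0271 0.0285
338 246 223 0.0281 0.0213
341 247 148 0.028 0.0223
344 249 155 0.0291 0.0213
347 251 153 0.0288 0.0236
350 192 236 0.0226 0.0269
353 154 251 0.0237 0.0279
356 158 252 0.023 0.028
359 149 253 0.0242 0.0265
362 252 252 0.028 0.0274
365 250 250 0.0291 0.0285
368 252 243 0.0294 0.0278
371 252 247 0.0282 0.0281
374 250 251 0.0281 0.0266
377 247 251 0.0278 0.0275
380 246 251 0.0277 0.0283
383 250 249 0.0286 0.0287
330 248 0.0266
333 249 0.027
336 248 0.0269
339 247 0.028
342 247 0.0268
345 249 0.0279
348 249 0.0284
351 249 0.0279
354 201 0.0219
357 150 0.0217
360 151 0.0216
363 154 0.0217
366 151 0.0215
369 251 0.0291
372 248 0.0273
375 248 0.0283
378 252 0.0283
381 250 0.0282
384 249 0.0295
387 250 0.0276
390 248 0.0278
393 249 0.0276
396 250 0.0277
399 249 0.0282
402 250 0.0281
405 249 0.028
408 249 0.0273
158 [0.56328765 0.23017015 0.17214937] [0.5469657  0.21242294 0.16509232] [0.57777324 0.24334415 0.17455687]
(0.558, 0.228) 146 [0.56104764 0.23170515 0.15646798]
(0.534, 0.291) 141 [0.5359177  0.29569608 0.15438338]
(0.512, 0.363) 155 [0.51251557 0.36901148 0.15454704]
```

Request:
play_rows([
  {"linear": [0, 5, 1], "delta_rot": [0, 0, 0.1], "grip": 0},
  {"linear": [0.2, 9, 2], "delta_rot": [0, 0, 0.2], "grip": 0},
  {"linear": [0.2, 13, 2], "delta_rot": [0, 0, 0.3], "grip": 0},
  {"linear": [0.4, 16, 2], "delta_rot": [0, 0, 0.34], "grip": 0},
  {"linear": [0.4, 16, 2], "delta_rot": [0, 0, 0.34], "grip": 0},
])

```text
time: 2.55
ee_pos: [0.5539, 0.1633, 0.2508]
tcp_rot: [-180.0, -0.0, 109.8]
wrist_force: [0.1, -0.3, -0.1]
opening: 0.0852
grasp_force: 0.0
```

```bash
cat > fit.py <<'E'
from h import *
from scipy.optimize import least_squares
def groove(X,col,seed=(.575,-.183,-24),zlo=.0255):
    "mask: dark or deep groove; fit L on plane z=.028; returns corner x,y,yaw deg"
    def loc(P,s):
        a=np.radians(s[2]); R=np.array([[np.cos(a),-np.sin(a)],[np.sin(a),np.cos(a)]]); return (P-np.array(s[:2]))@R
    L=loc(X[...,:2],seed); z=X[...,2]
    brd=(L[...,0]>-.128)&(L[...,0]<.08)&(L[...,1]>-.08)&(L[...,1]<.088)
    top=brd&(abs(z-.028)<.0025)&~((abs(L[...,1])<.012)|(abs(L[...,0])<.012))
    v,u=np.nonzero(top); H,_=cv2.findHomography(np.c_[u,v].astype(float),X[top][:,:2],0)
    V,U=np.mgrid[0:480,0:640]; P=cv2.perspectiveTransform(np.stack([U,V],-1).reshape(-1,1,2).astype(float),H).reshape(480,640,2)
    hsv=col.max(-1).astype(float)
    L=loc(P,seed)
    n1=(L[...,0]>-.118)&(L[...,0]<-.018)&(abs(L[...,1])<.018)
    n2=(abs(L[...,0])<.018)&(L[...,1]>.018)&(L[...,1]<.08)
    out=[]
    dark=hsv<205
    A=P[n1&dark];B=P[n2&dark]
    def edges(L,k):  # per-bin centre along axis 1-k
        return L
    def res(s):
        a=loc(A,s);b=loc(B,s)
        return np.r_[np.clip(abs(a[:,1]),0,.012)**1*0+a[:,1], b[:,0]]
    r=least_squares(res,seed,x_scale=[1,1,50],loss="soft_l1",f_scale=.004)
    a=loc(A,r.x);b=loc(B,r.x)
    print("std(4.04 ideal) mm",a[:,1].std()*1e3,b[:,0].std()*1e3,len(a),len(b), "median z top",np.median(z[top]))
    return r.x
E
python3 - <<'E'
from fit import *
print("wrist",groove(np.load("w0.npy"),cv2.imread("pics/wrist0.png")))
for n in ["scene","side"]:
    p=bot.camera(n); print(n,groove(cloud(p),p["color"]))
p=bot.camera("wrist"); save(p,"wrist1.png"); X=cloud(p); np.save("w1.npy",X)
for r in bot.pinpoint(p,"burnisher_grip")[:2]: print(r,w(p,r["pixel"],.14))
m=(X[...,2]>.166)&(X[...,2]<.18); c=X[m]; c=c[np.hypot(c[:,0]-.56,c[:,1]-.23)<.03]
print(len(c),np.median(c,0)); print(cv2.minAreaRect((c[:,:2]*1000).astype(np.float32)))
m=(X[...,2]>.09)&(X[...,2]<.104)&(X[...,0]>.4)&(X[...,0]<.65)&(X[...,1]>.15); print(cv2.minAreaRect((X[m][:,:2]*1000).astype(np.float32)))
E
```

```text
std(4.04 ideal) mm 3.7859222707120916 3.8413751865069563 1016 676 median z top 0.028085299681010728
wrist [  0.5761166   -0.18191895 -18.39261616]
std(4.04 ideal) mm 10.216705649965142 10.542923776997641 290 196 median z top 0.028364674910238252
scene [  0.57908244  -0.17965434 -20.51670674]
std(4.04 ideal) mm 4.1172514246369945 7.412514309241353 118 97 median z top 0.028235719716412477
side [  0.57544654  -0.18658448 -20.25039728]
{'pixel': [365.2, 149.0], 'conf': 0.92} [0.56297641 0.22528528 0.14      ]
2107 [0.56071369 0.22644139 0.1718104 ]
((561.2217407226562, 226.0087890625), (26.00809669494629, 26.0732421875), 20.70562744140625)
((553.4990234375, 247.84336853027344), (82.37921142578125, 142.67652893066406), 19.863496780395508)
```

View pics/wrist1.png

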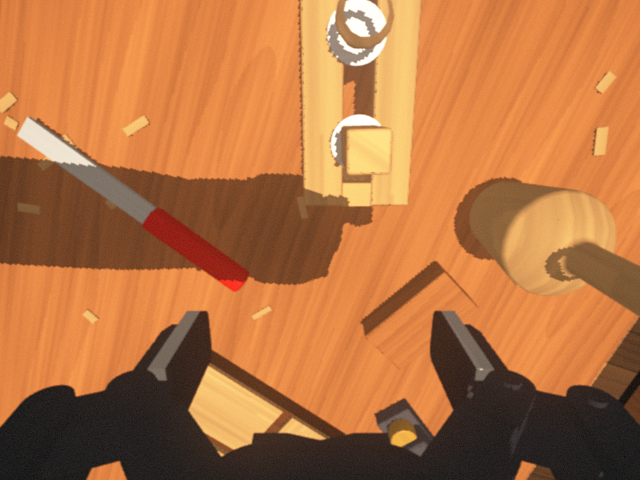

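Request:
play_rows([
  {"linear": [0.4, 3.5, 0], "delta_rot": [0, 0, 0.01], "grip": 0},
  {"linear": [0.73, 6.27, 0], "delta_rot": [0, 0, 0.01], "grip": 0},
  {"linear": [0.73, 6.27, 0], "delta_rot": [0, 0, 0.01], "grip": 0},
  {"linear": [0.73, 6.27, -4], "delta_rot": [0, 0, 0.01], "grip": 0},
  {"linear": [0.73, 6.27, -8], "delta_rot": [0, 0, 0.01], "grip": 0},
  {"linear": [0.73, 6.27, -11], "delta_rot": [0, 0, 0.01], "grip": 0},
  {"linear": [0.73, 6.27, -13], "delta_rot": [0, 0, 0.01], "grip": 0},
  {"linear": [0.73, 6.27, -13], "delta_rot": [0, 0, 0.01], "grip": 0},
])

```text
time: 3.55
ee_pos: [0.56, 0.2207, 0.1183]
tcp_rot: [-179.7, 0.0, 110.0]
wrist_force: [0.2, -1.5, 0.1]
opening: 0.0853
grasp_force: 0.0
```

Request:
play_rows([
  {"linear": [0, 0, 0], "grip": 120},
  {"linear": [0, 0, 0], "grip": 200},
  {"linear": [0, 0, 0], "grip": 255},
  {"linear": [0, 0, 0], "grip": 255},
  {"linear": [0, 0, 0], "grip": 255},
  {"linear": [0, 0, 0], "grip": 255},
  {"linear": [0, 0, 0], "grip": 255},
  {"linear": [0, 0, 0], "grip": 255},
], force=60)

```text
validation failed for argument at $.ta...
```

Request:
play_rows([
  {"linear": [0, 0.3, 0.1], "delta_rot": [0, 0, 0], "grip": 0},
  {"linear": [0, 0.33, 0.1], "delta_rot": [0, 0, 0], "grip": 0},
  {"linear": [0, 0.33, 0.1], "delta_rot": [0, 0, 0], "grip": 0},
])

```text
time: 3.85
ee_pos: [0.5621, 0.2262, 0.124]
tcp_rot: [179.9, -0.0, 110.0]
wrist_force: [-0.6, -1.0, 1.2]
opening: 0.0852
grasp_force: 0.0
```

Request:
play_rows([
  {"linear": [0, 0, -0.2], "delta_rot": [0, 0, 0], "grip": 120},
  {"linear": [0, 0, -0.2], "delta_rot": [0, 0, 0], "grip": 180},
  {"linear": [0, 0, -0.2], "delta_rot": [0, 0, 0], "grip": 255},
  {"linear": [0, 0, -0.2], "delta_rot": [0, 0, 0], "grip": 255},
  {"linear": [0, 0, -0.2], "delta_rot": [0, 0, 0], "grip": 255},
  {"linear": [0, 0, -0.2], "delta_rot": [0, 0, 0], "grip": 255},
  {"linear": [0, 0, -0.2], "delta_rot": [0, 0, 0], "grip": 255},
  {"linear": [0, 0, -0.2], "delta_rot": [0, 0, 0], "grip": 255},
], force=60)

```text
time: 4.65
ee_pos: [0.5613, 0.2261, 0.1204]
tcp_rot: [180.0, -0.0, 110.1]
wrist_force: [-0.3, 0.1, 0.3]
opening: 0.0254
grasp_force: 59.2
```

Request:
play_rows([
  {"linear": [0, 0, 2], "delta_rot": [0, 0, 0], "grip": 255},
  {"linear": [0, 0, 5], "delta_rot": [0, 0, 0], "grip": 255},
  {"linear": [0, 0, 9], "delta_rot": [0, 0, 0], "grip": 255},
  {"linear": [0, 0, 12], "delta_rot": [0, 0, 0], "grip": 255},
  {"linear": [0, -1, 14], "delta_rot": [0, 0, 0], "grip": 255},
  {"linear": [0.2, -4, 14], "delta_rot": [0, 0, 0], "grip": 255},
  {"linear": [0.4, -8, 14], "delta_rot": [0, 0, 0], "grip": 255},
  {"linear": [0.6, -12, 14], "delta_rot": [0, 0, 0], "grip": 255},
  {"linear": [0.8, -16, 14], "delta_rot": [0, 0, 0], "grip": 255},
  {"linear": [1.0, -20, 14], "delta_rot": [0, 0, 0], "grip": 255},
])

```text
time: 5.65
ee_pos: [0.5711, 0.0244, 0.2599]
tcp_rot: [-180.0, -0.0, 110.1]
wrist_force: [0.1, 0.9, -2.0]
opening: 0.025
grasp_force: 59.6
```

Request:
play_rows([
  {"linear": [0.2, -4, 0], "delta_rot": [0, 0, 0], "grip": 255},
  {"linear": [0.4, -8, 0], "delta_rot": [0, 0, 0], "grip": 255},
  {"linear": [0.6, -12, 0], "delta_rot": [0, 0, 0], "grip": 255},
  {"linear": [0.8, -16, 0], "delta_rot": [0, 0, 0], "grip": 255},
  {"linear": [0.9, -20, 0], "delta_rot": [0, 0, 0], "grip": 255},
  {"linear": [0.9, -23.5, 0], "delta_rot": [0, 0, 0], "grip": 255},
  {"linear": [0.9, -26, 0], "delta_rot": [0, 0, 0], "grip": 255},
  {"linear": [0.9, -27.4, 0], "delta_rot": [0, 0, 0], "grip": 255},
  {"linear": [0.9, -27.4, 0], "delta_rot": [0, 0, 0], "grip": 255},
  {"linear": [0.9, -27.4, 0], "delta_rot": [0, 0, 0], "grip": 255},
])

```text
time: 6.65
ee_pos: [0.5803, -0.2474, 0.26]
tcp_rot: [-180.0, -0.0, 110.1]
wrist_force: [-0.7, 0.6, -1.0]
opening: 0.0255
grasp_force: 59.5
```

```bash
python3 - <<'E'
from fit import *
o=bot.get_obs(); print(o["time"],o["ee_pos"],o["tcp_rot"],o["opening"],o["grasp_force"])
p=bot.camera("wrist"); save(p,"wrist2.png"); X=cloud(p); np.save("w2.npy",X)
np.savez("p2.npz",**{k:p[k] for k in ["color","range_z","fov_y","cx","cy","world_to_cam"]})
print(groove(X,p["color"],(.576,-.182,-19)))
for t in ["seam_start","seam_corner","seam_end"]:
    for r in bot.pinpoint(p,t)[:1]: print(t,round(r["conf"],2),r["pixel"],w(p,r["pixel"],.022).round(4))
for r in bot.pinpoint(p,"burnisher_tip")[:1]: print(r)
E
```

```text
6.65 [ 0.58032583 -0.24742256  0.26002642] [-1.79984949e+02 -3.93046743e-02  1.10051746e+02] 0.02546714431546782 59.49862718582153
std(4.04 ideal) mm 3.6136572276768035 3.546985089929001 1628 977 median z top 0.027916842102490624
[  0.5761753   -0.18197792 -18.52389489]
seam_start 0.93 [225.9, 37.8] [ 0.4528 -0.1406  0.022 ]
seam_corner 0.63 [340.2, 129.6] [ 0.5769 -0.1793  0.022 ]
seam_end 0.92 [400.7, 53.2] [ 0.6045 -0.0986  0.022 ]
{'pixel': [317.9, 242.2], 'conf': 0.97}
```

View pics/wrist2.png

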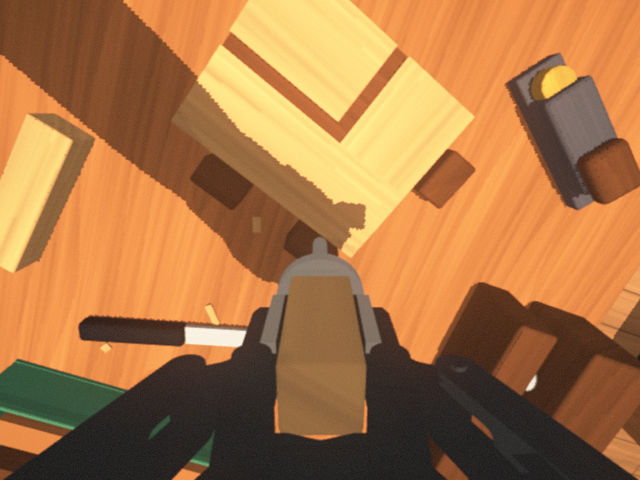

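```bash
python3 - <<'E'
from fit import *
p=dict(np.load("p2.npz")); X=np.load("w2.npy")
t=np.array([.5803,-.2474,.1646])
print("tip proj",proj(p,t),"seen as world at z",w(p,(317.9,242.2),.1646))
print(X[243:262:3,320].round(4))
# edge profiles on plane z=.028 in seam frame
a=np.radians(-18.52);ex=np.array([np.cos(a),np.sin(a)]);ey=np.array([-ex[1],ex[0]]);C=np.array([.5762,-.182])
g=cv2.cvtColor(p["color"],cv2.COLOR_RGB2GRAY).astype(np.float32)
def prof(leg):
    s=np.arange(-.014,.0141,.001); acc=[]
    for q in (np.arange(-.115,-.02,.005) if leg==0 else np.arange(.02,.08,.005)):
        pts=[proj(p,np.append(C+(q*ex+o*ey if leg==0 else o*ex+q*ey),.028)) for o in s]
        m=np.float32(pts); acc.append(cv2.remap(g,m[:,:1],m[:,1:],cv2.INTER_LINEAR).ravel())
    acc=np.array(acc); h=len(acc)//2
    return s,np.median(acc[:h],0),np.median(acc[h:],0)
for leg in (0,1):
    s,u,v=prof(leg); print(leg); print(np.c_[s*1e3,u,v].round(0).astype(int).T.tolist())
    
# bottom by depth
L=np.stack([(X[...,:2]-C)@ex,(X[...,:2]-C)@ey],-1); b=(abs(X[...,2]-.022)<.0012)
for nm,m,k in [("long",b&(L[...,0]>-.115)&(L[...,0]<-.02)&(abs(L[...,1])<.012),1),("short",b&(L[...,1]<.08)&(L[...,1]>.02)&(abs(L[...,0])<.012),0)]:
    print(nm,m.sum(),np.percentile(L[m][:,k],[3,50,97])*1e3)
E
```

```text
tip proj [318.48238559 241.59246446] seen as world at z [ 0.58008436 -0.24792676  0.1646    ]
[[ 0.5797 -0.2429  0.1805]
 [ 0.5797 -0.2427  0.1866]
 [ 0.5797 -0.2426  0.1922]
 [ 0.5797 -0.2426  0.1973]
 [ 0.5744 -0.228   0.2434]
 [ 0.5743 -0.2277  0.2477]
 [ 0.5749 -0.2293  0.2472]]
0
[[-14, -13, -12, -11, -10, -9, -8, -7, -6, -5, -4, -3, -2, -1, 0, 1, 2, 3, 4, 5, 6, 7, 8, 9, 10, 11, 12, 13, 14], [225, 224, 225, 226, 227, 229, 223, 183, 132, 124, 124, 125, 122, 124, 123, 122, 125, 127, 126, 121, 136, 189, 221, 225, 225, 225, 224, 223, 222], [224, 222, 223, 224, 226, 228, 224, 184, 137, 127, 129, 128, 127, 127, 127, 129, 131, 132, 131, 129, 138, 194, 224, 227, 227, 226, 224, 224, 223]]
1
[[-14, -13, -12, -11, -10, -9, -8, -7, -6, -5, -4, -3, -2, -1, 0, 1, 2, 3, 4, 5, 6, 7, 8, 9, 10, 11, 12, 13, 14], [222, 221, 222, 222, 222, 223, 217, 182, 140, 127, 128, 128, 128, 128, 127, 128, 128, 127, 127, 128, 148, 199, 226, 228, 225, 223, 222, 221, 224], [223, 224, 223, 223, 223, 224, 219, 183, 136, 125, 126, 126, 125, 126, 126, 127, 126, 126, 128, 125, 142, 193, 223, 225, 222, 220, 221, 222, 224]]
long 1434 [-6.657633    0.01694795  6.55587182]
short 881 [-6.18475122  0.37794992  6.78689016]
```

Request:
play_rows([
  {"linear": [-2, 1.7, 0], "delta_rot": [0, 0, 0], "grip": 255},
  {"linear": [-5, 4.3, 0], "delta_rot": [0, 0, 0], "grip": 255},
  {"linear": [-8, 6.8, -2], "delta_rot": [0, 0, 0], "grip": 255},
  {"linear": [-11, 9.3, -5], "delta_rot": [0, 0, 0], "grip": 255},
  {"linear": [-12.64, 10.7, -9], "delta_rot": [0, 0, 0], "grip": 255},
  {"linear": [-12.64, 10.7, -11.5], "delta_rot": [0, 0, 0], "grip": 255},
  {"linear": [-12.64, 10.7, -13], "delta_rot": [0, 0, 0], "grip": 255},
  {"linear": [-12.64, 10.7, -13], "delta_rot": [0, 0, 0], "grip": 255},
  {"linear": [-12.64, 10.7, -13], "delta_rot": [0, 0, 0], "grip": 255},
  {"linear": [-12.64, 10.7, -13], "delta_rot": [0, 0, 0], "grip": 255},
])

```text
time: 7.9
ee_pos: [0.4549, -0.1414, 0.1318]
tcp_rot: [179.9, 0.1, 110.0]
wrist_force: [0.2, 0.0, -2.2]
opening: 0.0253
grasp_force: 59.8
```

```bash
python3 - <<'E'
from fit import *
o=bot.get_obs(); print(o["time"],o["ee_pos"],o["tcp_rot"],o["wrist_force"])
p=bot.camera("wrist"); save(p,"wrist3.png"); t=o["ee_pos"]-[0,0,.0954]; print(proj(p,t),bot.pinpoint(p,"burnisher_tip")[:1],[ (r["pixel"],proj(p,[.4529,-.1407,.022])) for r in bot.pinpoint(p,"seam_start")[:1]])
E
```

```text
7.9 [ 0.45492031 -0.14141835  0.13179678] [1.79905232e+02 6.96457023e-02 1.10038248e+02] [ 0.22927836  0.04227497 -2.15043845]
[318.24551524 241.41297446] [{'pixel': [317.8, 240.7], 'conf': 0.9}] [([319.0, 232.1], array([315.93132111, 232.85636867]))]
```

View pics/wrist3.png

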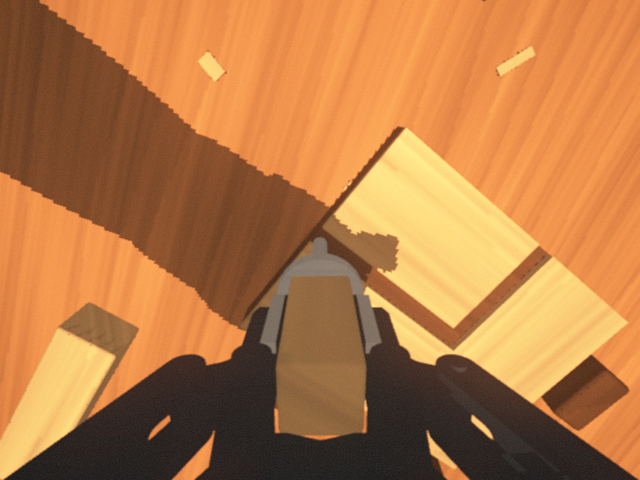

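Request:
play_rows([
  {"linear": [0, 0, -0.5], "delta_rot": [0, 0, 0], "grip": 255},
  {"linear": [0, 0, -0.9], "delta_rot": [0, 0, 0], "grip": 255},
  {"linear": [0, 0, -1.1], "delta_rot": [0, 0, 0], "grip": 255},
  {"linear": [0, 0, -1.1], "delta_rot": [0, 0, 0], "grip": 255},
  {"linear": [0, 0, -1.1], "delta_rot": [0, 0, 0], "grip": 255},
])

```text
time: 8.55
ee_pos: [0.4538, -0.141, 0.1192]
tcp_rot: [-180.0, -0.0, 110.1]
wrist_force: [-0.6, 0.1, -1.1]
opening: 0.0252
grasp_force: 59.9
```

Request:
play_rows([
  {"linear": [0, 0, -0.05], "delta_rot": [0, 0, 0], "grip": 255},
  {"linear": [0, 0, -0.1], "delta_rot": [0, 0, 0], "grip": 255},
  {"linear": [0, 0, -0.1], "delta_rot": [0, 0, 0], "grip": 255},
])

```text
time: 8.85
ee_pos: [0.4539, -0.141, 0.1183]
tcp_rot: [180.0, 0.0, 110.1]
wrist_force: [0.3, 0.1, -1.9]
opening: 0.0254
grasp_force: 59.9
```

Request:
play_rows([
  {"linear": [0, 0, -0.04], "delta_rot": [0, 0, 0], "grip": 255},
  {"linear": [0, 0, -0.07], "delta_rot": [0, 0, 0], "grip": 255},
  {"linear": [0, 0, -0.07], "delta_rot": [0, 0, 0], "grip": 255},
])

```text
time: 9.15
ee_pos: [0.4539, -0.141, 0.1175]
tcp_rot: [-180.0, -0.0, 110.1]
wrist_force: [0.6, -0.5, -1.0]
opening: 0.0252
grasp_force: 59.9
```

Request:
play_rows([
  {"linear": [0, 0, -0.03], "delta_rot": [0, 0, 0], "grip": 255},
  {"linear": [0, 0, -0.05], "delta_rot": [0, 0, 0], "grip": 255},
  {"linear": [0, 0, -0.05], "delta_rot": [0, 0, 0], "grip": 255},
])

```text
time: 9.45
ee_pos: [0.4539, -0.141, 0.1171]
tcp_rot: [180.0, 0.0, 110.1]
wrist_force: [-1.5, -0.9, -1.6]
opening: 0.0254
grasp_force: 59.9
```

Request:
play_rows([
  {"linear": [0, 0, -0.03], "delta_rot": [0, 0, 0], "grip": 255},
  {"linear": [0, 0, -0.05], "delta_rot": [0, 0, 0], "grip": 255},
  {"linear": [0, 0, -0.05], "delta_rot": [0, 0, 0], "grip": 255},
])

```text
time: 9.75
ee_pos: [0.4539, -0.141, 0.1169]
tcp_rot: [180.0, 0.0, 110.1]
wrist_force: [-1.3, 0.1, 1.9]
opening: 0.0254
grasp_force: 60.4
```

Request:
play_rows([
  {"linear": [0, 0, -0.02], "delta_rot": [0, 0, 0], "grip": 255},
  {"linear": [0, 0, -0.04], "delta_rot": [0, 0, 0], "grip": 255},
  {"linear": [0, 0, -0.04], "delta_rot": [0, 0, 0], "grip": 255},
])

```text
time: 10.05
ee_pos: [0.454, -0.1411, 0.1167]
tcp_rot: [180.0, 0.0, 110.1]
wrist_force: [-1.8, 0.8, 6.0]
opening: 0.0252
grasp_force: 60.9
```

Request:
play_rows([
  {"linear": [0.142, -0.048, 0.01], "delta_rot": [0, 0, 0], "grip": 255},
  {"linear": [0.427, -0.143, 0.015], "delta_rot": [0, 0, 0], "grip": 255},
  {"linear": [0.711, -0.238, 0.015], "delta_rot": [0, 0, 0], "grip": 255},
  {"linear": [0.996, -0.333, 0.015], "delta_rot": [0, 0, 0], "grip": 255},
  {"linear": [1.28, -0.429, 0.015], "delta_rot": [0, 0, 0], "grip": 255},
])

```text
time: 10.55
ee_pos: [0.4663, -0.1451, 0.1166]
tcp_rot: [-180.0, -0.0, 110.1]
wrist_force: [-5.5, 1.5, 7.6]
opening: 0.0253
grasp_force: 61.0
```

Request:
play_rows([
  {"linear": [0.285, -0.095, 0.015], "delta_rot": [0, 0, 0], "grip": 255},
  {"linear": [0.569, -0.191, 0.03], "delta_rot": [0, 0, 0], "grip": 255},
  {"linear": [0.854, -0.286, 0.03], "delta_rot": [0, 0, 0], "grip": 255},
  {"linear": [1.138, -0.381, 0.03], "delta_rot": [0, 0, 0], "grip": 255},
  {"linear": [1.423, -0.477, 0.03], "delta_rot": [0, 0, 0], "grip": 255},
])

```text
time: 11.05
ee_pos: [0.4809, -0.15, 0.1167]
tcp_rot: [-180.0, -0.0, 110.1]
wrist_force: [-3.5, 1.4, 5.5]
opening: 0.0252
grasp_force: 60.8
```

Request:
play_rows([
  {"linear": [0.285, -0.095, 0.01], "delta_rot": [0, 0, 0], "grip": 255},
  {"linear": [0.569, -0.191, 0.02], "delta_rot": [0, 0, 0], "grip": 255},
  {"linear": [0.854, -0.286, 0.02], "delta_rot": [0, 0, 0], "grip": 255},
  {"linear": [1.138, -0.381, 0.02], "delta_rot": [0, 0, 0], "grip": 255},
  {"linear": [1.423, -0.477, 0.02], "delta_rot": [0, 0, 0], "grip": 255},
  {"linear": [1.707, -0.572, 0.02], "delta_rot": [0, 0, 0], "grip": 255},
  {"linear": [1.992, -0.667, 0.02], "delta_rot": [0, 0, 0], "grip": 255},
])

```text
time: 11.75
ee_pos: [0.5011, -0.1568, 0.1168]
tcp_rot: [-180.0, -0.0, 110.1]
wrist_force: [-2.2, 0.7, 4.3]
opening: 0.0254
grasp_force: 60.7
```

Request:
play_rows([
  {"linear": [0.285, -0.095, 0.005], "delta_rot": [0, 0, 0], "grip": 255},
  {"linear": [0.569, -0.191, 0.01], "delta_rot": [0, 0, 0], "grip": 255},
  {"linear": [0.854, -0.286, 0.01], "delta_rot": [0, 0, 0], "grip": 255},
  {"linear": [1.138, -0.381, 0.01], "delta_rot": [0, 0, 0], "grip": 255},
  {"linear": [1.423, -0.477, 0.01], "delta_rot": [0, 0, 0], "grip": 255},
  {"linear": [1.707, -0.572, 0.01], "delta_rot": [0, 0, 0], "grip": 255},
  {"linear": [1.992, -0.667, 0.01], "delta_rot": [0, 0, 0], "grip": 255},
  {"linear": [2.276, -0.762, 0.01], "delta_rot": [0, 0, 0], "grip": 255},
  {"linear": [2.561, -0.858, 0.01], "delta_rot": [0, 0, 0], "grip": 255},
  {"linear": [2.845, -0.953, 0.01], "delta_rot": [0, 0, 0], "grip": 255},
])

```text
time: 12.75
ee_pos: [0.5296, -0.1663, 0.1169]
tcp_rot: [180.0, 0.0, 110.1]
wrist_force: [-1.9, 0.9, 2.1]
opening: 0.0252
grasp_force: 60.5
```

Request:
play_rows([
  {"linear": [0.285, -0.095, -0.005], "delta_rot": [0, 0, 0], "grip": 255},
  {"linear": [0.569, -0.191, -0.01], "delta_rot": [0, 0, 0], "grip": 255},
  {"linear": [0.854, -0.286, -0.01], "delta_rot": [0, 0, 0], "grip": 255},
  {"linear": [1.138, -0.381, -0.01], "delta_rot": [0, 0, 0], "grip": 255},
  {"linear": [1.423, -0.477, -0.01], "delta_rot": [0, 0, 0], "grip": 255},
  {"linear": [1.707, -0.572, -0.01], "delta_rot": [0, 0, 0], "grip": 255},
  {"linear": [1.992, -0.667, -0.01], "delta_rot": [0, 0, 0], "grip": 255},
  {"linear": [2.276, -0.762, -0.01], "delta_rot": [0, 0, 0], "grip": 255},
  {"linear": [2.561, -0.858, -0.01], "delta_rot": [0, 0, 0], "grip": 255},
  {"linear": [2.845, -0.953, -0.01], "delta_rot": [0, 0, 0], "grip": 255},
])

```text
time: 13.75
ee_pos: [0.558, -0.1759, 0.1169]
tcp_rot: [180.0, 0.0, 110.1]
wrist_force: [-1.8, 0.7, 2.9]
opening: 0.0253
grasp_force: 60.5
```

Request:
play_rows([
  {"linear": [0.285, -0.095, 0], "delta_rot": [0, 0, 0], "grip": 255},
  {"linear": [0.569, -0.191, 0], "delta_rot": [0, 0, 0], "grip": 255},
  {"linear": [0.854, -0.286, 0], "delta_rot": [0, 0, 0], "grip": 255},
  {"linear": [1.138, -0.381, 0], "delta_rot": [0, 0, 0], "grip": 255},
  {"linear": [1.423, -0.477, 0], "delta_rot": [0, 0, 0], "grip": 255},
  {"linear": [1.66, -0.556, 0], "delta_rot": [0, 0, 0], "grip": 255},
  {"linear": [1.85, -0.614, 0], "delta_rot": [0, 0, 0], "grip": 255},
  {"linear": [1.87, -0.62, 0], "delta_rot": [0, 0, 0], "grip": 255},
  {"linear": [1.87, -0.62, 0], "delta_rot": [0, 0, 0], "grip": 255},
])

```text
time: 14.65
ee_pos: [0.577, -0.1821, 0.1169]
tcp_rot: [179.9, 0.0, 110.1]
wrist_force: [-0.1, -0.1, 2.4]
opening: 0.0254
grasp_force: 60.5
```

Request:
play_rows([
  {"linear": [0.03, 0.142, 0], "delta_rot": [0, 0, 0], "grip": 255},
  {"linear": [0.125, 0.427, 0], "delta_rot": [0, 0, 0], "grip": 255},
  {"linear": [0.22, 0.711, 0], "delta_rot": [0, 0, 0], "grip": 255},
  {"linear": [0.315, 0.996, 0], "delta_rot": [0, 0, 0], "grip": 255},
  {"linear": [0.411, 1.28, 0], "delta_rot": [0, 0, 0], "grip": 255},
  {"linear": [0.506, 1.565, 0], "delta_rot": [0, 0, 0], "grip": 255},
  {"linear": [0.601, 1.85, 0], "delta_rot": [0, 0, 0], "grip": 255},
  {"linear": [0.697, 2.134, 0], "delta_rot": [0, 0, 0], "grip": 255},
])

```text
time: 15.45
ee_pos: [0.5835, -0.1604, 0.1169]
tcp_rot: [-180.0, 0.0, 110.1]
wrist_force: [-1.4, -1.6, 3.3]
opening: 0.0251
grasp_force: 60.5
```

Request:
play_rows([
  {"linear": [0.095, 0.285, 0], "delta_rot": [0, 0, 0], "grip": 255},
  {"linear": [0.191, 0.569, 0], "delta_rot": [0, 0, 0], "grip": 255},
  {"linear": [0.286, 0.854, 0], "delta_rot": [0, 0, 0], "grip": 255},
  {"linear": [0.381, 1.138, 0], "delta_rot": [0, 0, 0], "grip": 255},
  {"linear": [0.477, 1.423, 0], "delta_rot": [0, 0, 0], "grip": 255},
  {"linear": [0.572, 1.707, 0], "delta_rot": [0, 0, 0], "grip": 255},
  {"linear": [0.667, 1.992, 0], "delta_rot": [0, 0, 0], "grip": 255},
  {"linear": [0.762, 2.276, 0], "delta_rot": [0, 0, 0], "grip": 255},
  {"linear": [0.858, 2.561, 0], "delta_rot": [0, 0, 0], "grip": 255},
  {"linear": [0.953, 2.845, 0], "delta_rot": [0, 0, 0], "grip": 255},
])

```text
time: 16.45
ee_pos: [0.593, -0.132, 0.1168]
tcp_rot: [-180.0, 0.0, 110.1]
wrist_force: [-0.8, -2.3, 3.1]
opening: 0.0256
grasp_force: 60.6
```

Request:
play_rows([
  {"linear": [0.095, 0.285, 0], "delta_rot": [0, 0, 0], "grip": 255},
  {"linear": [0.191, 0.569, 0], "delta_rot": [0, 0, 0], "grip": 255},
  {"linear": [0.286, 0.854, 0], "delta_rot": [0, 0, 0], "grip": 255},
  {"linear": [0.381, 1.138, 0], "delta_rot": [0, 0, 0], "grip": 255},
  {"linear": [0.477, 1.423, 0], "delta_rot": [0, 0, 0], "grip": 255},
  {"linear": [0.572, 1.707, 0], "delta_rot": [0, 0, 0], "grip": 255},
  {"linear": [0.667, 1.992, 0], "delta_rot": [0, 0, 0], "grip": 255},
  {"linear": [0.762, 2.276, 0], "delta_rot": [0, 0, 0], "grip": 255},
  {"linear": [0.858, 2.561, 0], "delta_rot": [0, 0, 0], "grip": 255},
  {"linear": [0.953, 2.845, 0], "delta_rot": [0, 0, 0], "grip": 255},
])

```text
time: 17.45
ee_pos: [0.6025, -0.1035, 0.1168]
tcp_rot: [-180.0, -0.0, 110.1]
wrist_force: [-1.1, -3.2, 3.9]
opening: 0.0253
grasp_force: 60.6
```

Request:
play_rows([
  {"linear": [0.095, 0.285, 0], "delta_rot": [0, 0, 0], "grip": 255},
  {"linear": [0.18, 0.53, 0], "delta_rot": [0, 0, 0], "grip": 255},
  {"linear": [0.23, 0.69, 0], "delta_rot": [0, 0, 0], "grip": 255},
  {"linear": [0.23, 0.69, 0], "delta_rot": [0, 0, 0], "grip": 255},
  {"linear": [0.23, 0.69, 0], "delta_rot": [0, 0, 0], "grip": 255},
])

```text
time: 17.95
ee_pos: [0.6047, -0.0963, 0.1164]
tcp_rot: [-180.0, -0.1, 110.1]
wrist_force: [0.9, 2.1, 0.0]
opening: 0.0252
grasp_force: 60.2
```

Request:
play_rows([
  {"linear": [0, 0, 1.5], "delta_rot": [0, 0, 0], "grip": 255},
  {"linear": [0, 0, 5], "delta_rot": [0, 0, 0], "grip": 255},
  {"linear": [0, 0, 9.5], "delta_rot": [0, 0, 0], "grip": 255},
  {"linear": [-0.2, 1.5, 13], "delta_rot": [0, 0, 0], "grip": 255},
  {"linear": [-0.5, 4, 14.3], "delta_rot": [0, 0, 0], "grip": 255},
  {"linear": [-1.0, 8, 14.3], "delta_rot": [0, 0, 0], "grip": 255},
  {"linear": [-1.6, 12, 14.3], "delta_rot": [0, 0, 0], "grip": 255},
  {"linear": [-2.2, 16, 14.3], "delta_rot": [0, 0, 0], "grip": 255},
  {"linear": [-2.8, 20, 14.3], "delta_rot": [0, 0, 0], "grip": 255},
  {"linear": [-3.3, 24, 14.3], "delta_rot": [0, 0, 0], "grip": 255},
])

```text
time: 18.95
ee_pos: [0.5712, 0.1444, 0.261]
tcp_rot: [180.0, 0.0, 110.0]
wrist_force: [1.1, 0.6, -1.6]
opening: 0.0254
grasp_force: 60.0
```

Request:
play_rows([
  {"linear": [-0.5, 3.5, 0], "delta_rot": [0, 0, 0], "grip": 255},
  {"linear": [-0.9, 6.3, 0], "delta_rot": [0, 0, 0], "grip": 255},
  {"linear": [-1.05, 7.8, 0], "delta_rot": [0, 0, 0], "grip": 255},
  {"linear": [-1.05, 8.29, 0], "delta_rot": [0, 0, 0], "grip": 255},
  {"linear": [-1.05, 8.29, 0], "delta_rot": [0, 0, 0], "grip": 255},
  {"linear": [-1.05, 8.29, 0], "delta_rot": [0, 0, 0], "grip": 255},
  {"linear": [-1.05, 8.29, 0], "delta_rot": [0, 0, 0], "grip": 255},
])

```text
time: 19.65
ee_pos: [0.5616, 0.2249, 0.26]
tcp_rot: [180.0, 0.0, 110.0]
wrist_force: [0.3, 0.4, -2.0]
opening: 0.0254
grasp_force: 60.0
```

```bash
python3 - <<'E'
from fit import *
o=bot.get_obs(); print(o["time"],o["ee_pos"],o["tcp_rot"],o["wrist_force"])
p=bot.camera("wrist"); save(p,"wrist4.png"); t=o["ee_pos"]-[0,0,.0954]; print(proj(p,t),bot.pinpoint(p,"burnisher_tip")[:1])
X=cloud(p); print(X[243:262:3,320].round(4))
E
```

```text
19.65 [0.56158245 0.22487259 0.26002987] [1.79993593e+02 1.10452270e-02 1.09968781e+02] [ 0.32196505  0.4060314  -2.03592872]
[318.48768176 241.54744284] [{'pixel': [316.1, 239.1], 'conf': 0.88}]
[[0.561  0.2293 0.1804]
 [0.5611 0.2292 0.1856]
 [0.5609 0.2297 0.1924]
 [0.561  0.2296 0.1971]
 [0.5557 0.2441 0.2429]
 [0.5556 0.2445 0.2477]
 [0.5561 0.2433 0.2478]]
```

View pics/wrist4.png

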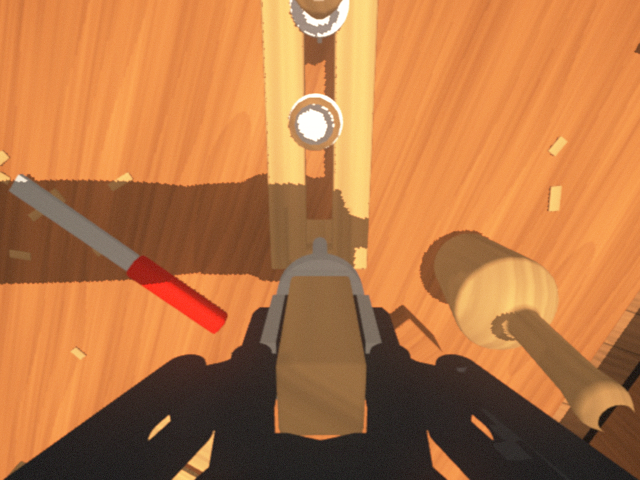

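Request:
play_rows([
  {"linear": [0, 0, -2], "delta_rot": [0, 0, 0], "grip": 255},
  {"linear": [0, 0, -5], "delta_rot": [0, 0, 0], "grip": 255},
  {"linear": [0, 0, -8], "delta_rot": [0, 0, 0], "grip": 255},
  {"linear": [0, 0, -11], "delta_rot": [0, 0, 0], "grip": 255},
  {"linear": [0, 0, -12.8], "delta_rot": [0, 0, 0], "grip": 255},
  {"linear": [0, 0, -13.5], "delta_rot": [0, 0, 0], "grip": 255},
  {"linear": [0, 0, -13.8], "delta_rot": [0, 0, 0], "grip": 255},
  {"linear": [0, 0, -13.9], "delta_rot": [0, 0, 0], "grip": 255},
  {"linear": [0, 0, -13.9], "delta_rot": [0, 0, 0], "grip": 255},
  {"linear": [0, 0, -13.9], "delta_rot": [0, 0, 0], "grip": 255},
])

```text
time: 20.75
ee_pos: [0.5617, 0.2262, 0.1219]
tcp_rot: [179.9, -0.0, 110.1]
wrist_force: [-0.1, 0.2, -1.8]
opening: 0.0252
grasp_force: 59.9
```

Request:
play_rows([
  {"linear": [0, 0, -0.03], "delta_rot": [0, 0, 0], "grip": 255},
  {"linear": [0, 0, -0.06], "delta_rot": [0, 0, 0], "grip": 255},
  {"linear": [0, 0, -0.06], "delta_rot": [0, 0, 0], "grip": 255},
])

```text
time: 21.05
ee_pos: [0.5614, 0.2261, 0.1204]
tcp_rot: [180.0, -0.0, 110.1]
wrist_force: [0.5, 0.1, -1.9]
opening: 0.0254
grasp_force: 60.3
```

Request:
play_rows([
  {"linear": [0, 0, -0.03], "delta_rot": [0, 0, 0], "grip": 255},
  {"linear": [0, 0, -0.06], "delta_rot": [0, 0, 0], "grip": 255},
  {"linear": [0, 0, -0.06], "delta_rot": [0, 0, 0], "grip": 255},
  {"linear": [0, 0, -0.06], "delta_rot": [0, 0, 0], "grip": 255},
])

```text
time: 21.45
ee_pos: [0.5614, 0.2261, 0.1204]
tcp_rot: [180.0, -0.0, 110.1]
wrist_force: [-2.0, -0.6, 5.4]
opening: 0.0254
grasp_force: 61.0
```

Request:
play_rows([
  {"linear": [0, 0, 0.03], "delta_rot": [0, 0, 0], "grip": 255},
  {"linear": [0, 0, 0.03], "delta_rot": [0, 0, 0], "grip": 255},
  {"linear": [0, 0, 0.03], "delta_rot": [0, 0, 0], "grip": 140},
  {"linear": [0, 0, 0.03], "delta_rot": [0, 0, 0], "grip": 100},
  {"linear": [0, 0, 0.03], "delta_rot": [0, 0, 0], "grip": 50},
  {"linear": [0, 0, 0.03], "delta_rot": [0, 0, 0], "grip": 0},
  {"linear": [0, 0, 0.03], "delta_rot": [0, 0, 0], "grip": 0},
  {"linear": [0, 0, 0.03], "delta_rot": [0, 0, 0], "grip": 0},
  {"linear": [0, 0, 0.03], "delta_rot": [0, 0, 0], "grip": 0},
  {"linear": [0, 0, 0.03], "delta_rot": [0, 0, 0], "grip": 0},
], force=20)

```text
time: 22.45
ee_pos: [0.5613, 0.2261, 0.1199]
tcp_rot: [-180.0, 0.0, 110.1]
wrist_force: [0.1, 0.3, 0.3]
opening: 0.0852
grasp_force: 0.0
```

Request:
play_rows([
  {"linear": [0, 0, 1], "delta_rot": [0, 0, 0], "grip": 0},
  {"linear": [0, 0, 3], "delta_rot": [0, 0, 0], "grip": 0},
  {"linear": [0, 0, 6], "delta_rot": [0, 0, 0], "grip": 0},
  {"linear": [0, 0, 10], "delta_rot": [0, 0, 0], "grip": 0},
  {"linear": [0, 0, 14], "delta_rot": [0, 0, 0], "grip": 0},
  {"linear": [0, -3, 14], "delta_rot": [0, 0, 0], "grip": 0},
  {"linear": [0, -6, 14], "delta_rot": [0, 0, 0], "grip": 0},
  {"linear": [0, -8, 14], "delta_rot": [0, 0, 0], "grip": 0},
  {"linear": [0, -8, 14], "delta_rot": [0, 0, 0], "grip": 0},
  {"linear": [0, -8, 14], "delta_rot": [0, 0, 0], "grip": 0},
])

```text
time: 23.45
ee_pos: [0.5613, 0.146, 0.2606]
tcp_rot: [180.0, -0.0, 110.0]
wrist_force: [0.2, 0.5, -0.7]
opening: 0.0855
grasp_force: 0.0
```

```bash
python3 - <<'E'
from fit import *
o=bot.get_obs(); print(o["time"],o["ee_pos"],o["opening"])
p=bot.camera("wrist"); save(p,"wrist5.png"); X=cloud(p)
m=(X[...,2]>.166)&(X[...,2]<.18); c=X[m]; c=c[np.hypot(c[:,0]-.56,c[:,1]-.23)<.04]
print(len(c),np.median(c,0),c[:,2].min(),c[:,2].max()); print(cv2.minAreaRect((c[:,:2]*1000).astype(np.float32)))
E
```

```text
23.45 [0.56134475 0.14599478 0.26063146] 0.08554414989922177
2088 [0.5620841  0.22699198 0.17177311] 0.16647525272260563 0.17428124326104769
((562.4008178710938, 226.74749755859375), (26.134422302246094, 25.69806671142578), 19.986337661743164)
```

View pics/wrist5.png

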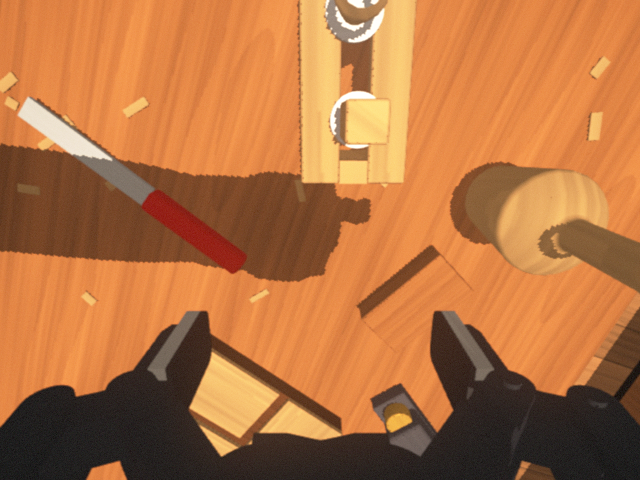

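```bash
python3 -c "
from workcell import bot; print(bot.job_done())"
```

```text
the job is handed in; nothing more can be done
None
```

I burnished the groove in one light pass at about 3 cm/s, with roughly 3–9 N on the tip, then hung the burnisher back upright in its slot, let go and handed the job in at about 23.5 s; no verdict was shown.

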